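# Set the coarse stitch-length ring against its stop pin

### The arm

A 6-joint arm with a two-finger parallel gripper is mounted at the origin on the work surface. World frame = base frame: x ahead of the robot, y to its left, z up, the work surface at z = 0. Lengths are in mm, angles in rad, forces in N, time in s.
With the tool pointing down it reaches from about 275 to 750 mm from the base axis. Payload 10.2 kg.
Tool frame: the origin (TCP) lies at the very end of the fingers, on their centre line; the grasp point (between the pads) lies 19 mm behind it (ctrl.grip_depth is the distance from the TCP to the grasp point, in mm); z points along the fingers, x is the direction in which the jaws open and shut, and the axes are right-handed (so a half turn about z gives the same grasp; the last joint's range is limited). The gripper opens to 85 mm and grips with 20 to 120 N. Pads are 22 mm wide; open, the fingers measure 114 mm over their backs; the gripper's body (76 mm by 85 mm) begins 54 mm behind the grasp point. The pads swing forward as they close: fully open they stand 13 mm farther back than shut.
Start: joints at [1.029, 0.313, 1.498, -0, 1.331, -0.223], TCP at [164.562, 498.548, 209.094] pointing down, gripper open.
Joint ranges: [-2.94, 2.94], [-0.97, 2.17], [0.19, 2.56], [-1.23, 4.37], [0.02, 3.11], [-2.88, 2.88]. Speed limits (rad/s): [2.39, 2.39, 3.01, 3.14, 3.14, 3.14].

### API

Orientations are given as a unit quaternion [w, x, y, z].
In Python, from rig import ctrl gives the robot as it stands.
- The arm moves only by the tool play_rows, never from a script. Its argument "motion" is a list of rows, each a list of 2 entries, a list of its own where there are three numbers: the shift along the tool's x, y, z in mm, then the turn, a rotation vector about the tool's x, y, z in degrees. A call has 1 to 20 rows; each row shifts and turns the commanded pose from where the row before left it, along the tool's axes as they then stand; what a row does not reach is not made up. A row lasts 1/12 s, in which the tool goes at most 41.7 mm and 7.16 degrees, less where a joint would pass 70% of its speed; a pose out of reach is approached as far as the arm can. A call with a gripper value outside its range is refused whole. "fingers" is the finger opening in mm, from 0 to 85.4, set as the call begins (left out, the last holds). The fingers move at their own pace and stop on an object; "squeeze" is the grip in N (left out, the last holds). Time passes only in rows, so rows that do not move let the fingers close. It gives the time, the measured TCP pose, the force and the opening at its end, in the units of the state.
- ctrl.sense(): the state, without advancing time (a new reading comes with each control period).
- ctrl.capture(name): name is "side" or "top" or "wrist"; returns the picture (400x640x3 uint8, red, green, blue); there is no depth.
- ctrl.get_calibration(name): a dict with "K" (3x3 intrinsics, pixels), "R" (3x3) and "t" (3): a world point X has camera coordinates R X + t; the wrist camera has in their place "tool_from_camera" (4x4, takes a point from camera to tool coordinates, whose origin is the TCP and whose axes are the tool frame's). Camera axes: x right, y down, z forward; pixel columns grow to the right and rows downward; lengths in mm; the calibration is good to about 2 mm. A picture is of the moment at which its call begins: read the wrist's pose just before it. get_calibration takes no time and is no camera call.
- ctrl.finish_job(): hands the job in, once; it reports no verdict.
Trained networks look in the newest picture that a camera, given by its name, has taken for a name from the list of things; names that differ only in an ending like _2 or _b are one class to them, and where a whole thing is asked for, a point or a joint stands for the part that bears it (a point fixed in the world has none). Each returns a list of dicts, best first, with "p" (0 to 1); they miss things now and then, are a little off and sometimes report something else, mostly with a low value. They report only what shows in the picture. A call takes as long as a camera call. They do not tell look-alikes from the thing itself.
- ctrl.spot_in(camera, name): "position" ([column, row] as shares, 0 to 1, of the picture: columns of its width, rows of its height, amid what is visible of it).
The state is a dict: "time_s": time; "joints": joint angles; "dq": joint speeds; "tau": joint torques, N m; "eef_pos": TCP position; "ee_rot": TCP orientation; "force": force on the tool from outside, world axes, zero at the start; "wrist_torque": the same for the moment, N m; "grip_width": opening from 0.0 (shut) to 1.0 (fully open).
Only numpy, scipy, OpenCV 4.12 (cv2) and the standard library are available. Lean on these libraries where they do the work, as an engineer would, in place of code of your own. Each camera call takes 0.05 s, during which the arm holds its last target. There are 200 camera calls.

### The job

Set the stitch length on the knitting machine: move the orange-headed stop pin from its parking block into the red-collared hole of the green bed, fully home, and let it go. Then, by its knurled rim and not by the pointer arm, turn only the outer brass ring clockwise (from above), taking up the slack until the pointer arm bears firmly on the pin, with a push of about 10 N and never more than 25 N, and let go with the pointer arm resting on the pin. The black fine knob in the middle must keep its setting, and the yarn cone, needle cylinder and gear wheel stay where they are.

Things in the scene. Friction and masses are not known exactly. Their poses are not given: they have to be found in the camera images.
- bed: Fixed green bed plate, 200 x 200 x 36 mm; origin at the centre of its underside, z up. Ring and knob turn about the vertical through the origin. Three blind round holes, 14 mm wide, 28 mm deep (floors 8 mm above the origin), 1.5 mm chamfer, lie 72 mm from that axis at -0.35, 0 and +0.35 rad from the bed's x axis.
- red_collar: Thin red painted collar (22 mm across, under 2 mm high, seen only) around the one hole that the pin must go in; origin at the centre of that hole's mouth. The other two holes have white collars.
- stop_pin: Loose pin, 60 g, 76 mm tall, standing in the parking block: steel shaft 12 mm thick, 50 mm long with a 4 mm chamfered foot, then an orange head 18 mm wide, 26 mm tall. Origin at the centre of its foot, z towards the head. When home, the origin is 8 mm above the bed's origin; it has 1 mm of play all round and leans up to 0.1 rad when pushed.
- pin_waist (a point): Point on the pin's axis 36 mm above its foot: at the height of the pointer arm when the pin is home.
- park_block: Bare aluminium block, 70 x 70 x 36 mm, fixed, with one hole 15 mm in diameter and 28 mm deep in the middle; origin at the centre of its underside. The pin starts in it.
- ring_centre (a point): Outer knob: round knurled brass disc 62 mm wide, 26 mm tall, from 3 to 29 mm above the bed; this point is on its axis, 16 mm above the bed. Turns about the vertical with 0.4 N m of dry friction and stays where it is left. It has to turn clockwise by 0.35 to 1.4 rad, slack included.
- pointer: Brass pointer arm, red tip, pointing out from the ring along its own x; z up; origin on the axis 3 mm above the bed. 10 mm wide, 10 mm tall (3 to 13 mm above the bed), 30 to 82 mm from the axis. Rides with the ring through a light clutch (0.1 N m): once it meets the pin (1.5 N) the ring turns on by a hidden slack of 0 to 0.25 rad before the push is firm. Starts counter-clockwise of all holes.
- stop_face (a point): Point in the middle of the leading (clockwise) side face of the pointer arm, 72 mm from the axis and 8 mm above the bed. It is 6 mm from the pin's axis when that arm touches the pin.
- fine_knob: Inner knob on the same axis: black, knurled, 28 mm in diameter, 20 mm tall, standing from 30 to 50 mm above the bed. Origin at the centre of its underside. Turns very easily (0.008 N m). Must keep its setting.
- fine_mark (a point): Outer end of the white line on top of the fine knob, 13 mm from the axis.
- yarn_cone: Bystander: lilac yarn cone, 94 mm wide at the foot, 135 mm tall, loose. Origin under its centre.
- needle_cylinder: Bystander: dark steel open tube, 96 mm in diameter, 60 mm tall, loose. Origin under its centre.
- gear_wheel: Bystander: brass wheel, 70 mm in diameter, 18 mm tall, loose. Origin under its centre.
There are look-alikes about, which are no part of the job. What is meant by the stop_pin is not white, and is the smaller of those in its own colour.

How it is judged (in metres and radians):
On the way, in this order (a step that is already met when the one before it is completed fails the run):
1. the stop pin stands fully home in the red-collared hole, let go (horizontal distance between stop_pin and red_collar below 0.003 m and z of stop_pin in the frame of bed below 0.0115 m and angle between stop_pin's own z axis and vertical below 0.15 rad and contact force between stop_pin and the fingers below 0.2 N), for 0.3 s.
2. the pointer arm bears on the pin with more than 5 N (contact force between pointer and stop_pin above 5 N), for 0.3 s.
At the end, for the whole second after the job is handed in: The pin is home in the red-collared hole (within 3 mm of its centre and 3.5 mm of its floor, leaning under 0.15 rad), the pointer arm rests on it (stop_face within 8.5 mm of pin_waist, seen from above), both are still, and the fine knob's mark is within 2 mm of its start (horizontal distance between stop_pin and red_collar below 0.003 m and z of stop_pin in the frame of bed below 0.0115 m and angle between stop_pin's own z axis and vertical below 0.15 rad and horizontal distance between stop_face and pin_waist below 0.0085 m and distance of fine_mark from where it was at the start of the episode below 0.002 m and angular speed of pointer below 0.05 rad/s and linear speed of stop_pin below 0.02 m/s); the robot touches nothing.
It fails at once if the pointer arm is pushed directly by the fingers, with more than 3 N (contact force between the fingers and pointer above 3 N).
It fails at once if the fine knob is turned (its mark moves more than 2 mm) (distance of fine_mark from where it was at the start of the episode above 0.002 m).
It fails at once if the pointer arm is pressed on the pin with more than 25 N (contact force between pointer and stop_pin above 25 N).
It fails at once if a bystander is moved by more than 15 mm (distance of any of yarn_cone, needle_cylinder, gear_wheel from where it was at the start of the episode above 0.015 m).
It also fails if it takes over 67 s, if anything falls off the work surface, if the arm or the gripper's body presses on something with over 40 N, if the wrist force passes 120 N, or if a joint passes its speed limit or range.

## Working session

There is one attempt and no reset: what is moved stays moved. The work goes in short steps, Python scripts to look and compute and a tool call to move; the robot and the scene stay as the last step left them, time stands still between calls to the robot, and variables do not carry over. Pictures are saved under pics/ and viewed, about 8 in all and at most 12, crops included, and the job is handed in when it is done.

Besides the shell and the picture viewer there is one more tool, called after "Request:" as name(argument=value, ...), one argument or row to a line, values as JSON. play_rows: Moves the arm, as the interface text tells. Its arguments: {"type":"object","properties":{"motion":{"type":"array"},"fingers":{"type":"number"},"squeeze":{"type":"number"}},"required":["motion"]}

```bash
mkdir -p pics; ls; python3 - <<'E'
from rig import ctrl
import cv2,numpy as np
for n in("side","top","wrist"):
    im=ctrl.capture(n); cv2.imwrite(f"pics/{n}0.png",im[:,:,::-1])
    print(n,ctrl.get_calibration(n))
    for k in("bed","red_collar","stop_pin","park_block","ring_centre","pointer","fine_knob","yarn_cone","needle_cylinder","gear_wheel"):
        try:
            r=ctrl.spot_in(n,k); print(k,[(round(a["position"][0]*640),round(a["position"][1]*400),round(a["p"],2)) for a in r[:4]])
        except Exception as e: print(k,e)
print(ctrl.sense())
E
python3 -c "
import cv2,numpy as np
a=cv2.imread('pics/side0.png');b=cv2.imread('pics/top0.png')
"
```

```text
pics
side {'K': array([[363.29850246,   0.        , 319.46989665],
       [  0.        , 363.29850246, 198.29548035],
       [  0.        ,   0.        ,   1.        ]]), 'R': array([[ 0.84271165, -0.53826821,  0.01021798],
       [-0.3754626 , -0.6012139 , -0.7053862 ],
       [ 0.38583016,  0.59060069, -0.70874954]]), 't': array([-460.80405465,  318.17218715,  708.47807407])}
bed [(311, 230, 0.61)]
red_collar []
stop_pin [(380, 344, 0.81), (347, 325, 0.61), (372, 300, 0.6)]
park_block [(369, 312, 0.74), (309, 233, 0.27)]
ring_centre [(309, 235, 0.72)]
pointer [(304, 207, 0.47)]
fine_knob []
yarn_cone [(432, 260, 0.59)]
needle_cylinder [(227, 162, 0.61), (309, 233, 0.32)]
gear_wheel [(272, 154, 0.59)]
top {'K': array([[433.10032685,   0.        , 316.07361181],
       [  0.        , 433.10032685, 199.34336912],
       [  0.        ,   0.        ,   1.        ]]), 'R': array([[ 0.02935372, -0.9995054 ,  0.01128359],
       [-0.98614412, -0.03080153, -0.16300627],
       [ 0.16327319, -0.0063424 , -0.98656051]]), 't': array([  39.25073675,  587.9219073 , 1163.62740518])}
bed [(203, 18
[... 879 characters left out ...]
eedle_cylinder []
gear_wheel []
{'time_s': 1.65, 'joints': array([ 1.02860782e+00,  3.12902284e-01,  1.49768602e+00, -2.58938094e-05,
        1.33100337e+00, -2.23369404e-01]), 'dq': array([-0.00060041, -0.00054362, -0.00089754, -0.00125053,  0.00137282,
       -0.00016577]), 'tau': array([-6.91507339e-04, -4.12162900e+01, -2.59894931e+01, -1.80010907e-04,
        5.36271327e-04,  9.16159479e-06]), 'eef_pos': array([164.56660678, 498.55001137, 209.09827402]), 'ee_rot': array([1.13787423e-05, 8.10382489e-01, 5.85901205e-01, 5.37883201e-06]), 'force': array([ 0.9892932 , -0.2434457 , -0.35794872]), 'wrist_torque': array([-0.0376482 ,  0.05069747, -0.01540732]), 'grip_width': 1.001377715601496}
```

```bash
python3 - <<'E'
import cv2
a=cv2.imread('pics/top0.png')[120:300,160:480]; cv2.imwrite('pics/t1.png',cv2.resize(a,None,fx=2.5,fy=2.5,interpolation=cv2.INTER_CUBIC))
a=cv2.imread('pics/side0.png')[120:380,180:500]; cv2.imwrite('pics/s1.png',cv2.resize(a,None,fx=2.3,fy=2.3,interpolation=cv2.INTER_CUBIC))
E
```

```text
(no output)
```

View pics/t1.png

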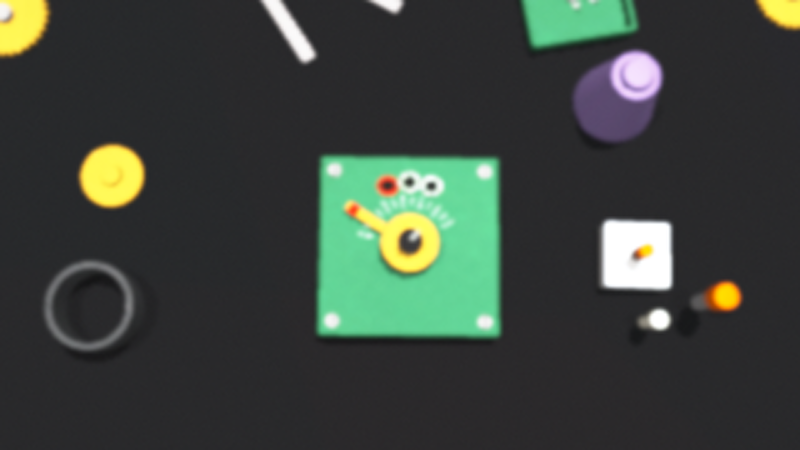

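View pics/s1.png

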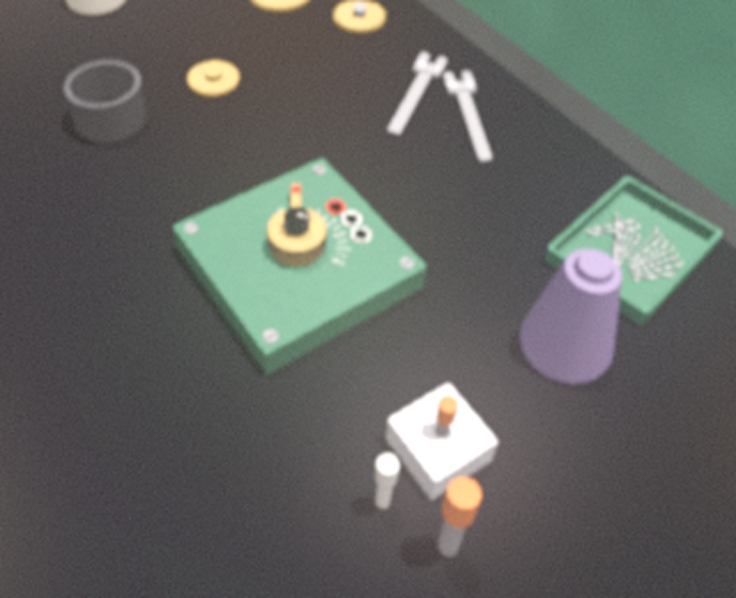

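The top view shows:
- The red collar is at px ~(315,194), the most counter-clockwise hole. The pointer tip is at px ~(300,203) and the ring at px ~(324,217).
- The small orange pin stands in the white block at px ~(416,221). The larger orange pin and the white pin are look-alikes.

Next I'll work out positions.

```bash
cat > h.py <<'E'
import numpy as np,cv2
from scipy.spatial.transform import Rotation as Ro
from rig import ctrl
def cam(n,s=None):
    c=ctrl.get_calibration(n)
    if n!="wrist": return c["K"],c["R"],c["t"]
    s=s or ctrl.sense(); q=s["ee_rot"]; T=np.eye(4); T[:3,:3]=Ro.from_quat([q[1],q[2],q[3],q[0]]).as_matrix(); T[:3,3]=s["eef_pos"]
    M=np.linalg.inv(T@c["tool_from_camera"]); return c["K"],M[:3,:3],M[:3,3]
def back(C,uv,z):
    K,R,t=C; d=R.T@np.linalg.inv(K)@np.array([uv[0],uv[1],1.]); o=-R.T@t
    return o+d*(z-o[2])/d[2]
def proj(C,X):
    K,R,t=C; p=K@(R@np.array(X,float)+t); return p[:2]/p[2]
def masks(im):
    h=cv2.cvtColor(im,cv2.COLOR_RGB2HSV); H,S,V=cv2.split(h)
    return H,S,V
def blobs(m,amin=8):
    n,l,st,c=cv2.connectedComponentsWithStats(m.astype(np.uint8)*255)
    return [(c[i].round(1).tolist(),int(st[i,4]),st[i,:4].tolist()) for i in range(1,n) if st[i,4]>=amin]
E
python3 - <<'E'
from h import *
im=cv2.imread('pics/top0.png')[:,:,::-1]; C=cam("top")
H,S,V=masks(im)
g=((H>60)&(H<90)&(S>80)&(V>100)).astype(np.uint8)
n,l,st,c=cv2.connectedComponentsWithStats(g); i=1+np.argmax(st[1:,4]); print(st[i])
cs,_=cv2.findContours((l==i).astype(np.uint8),cv2.RETR_EXTERNAL,cv2.CHAIN_APPROX_NONE)
r=cv2.minAreaRect(max(cs,key=cv2.contourArea)); 
ps=np.array([back(C,p,36)[:2] for p in cv2.boxPoints(r)]);print(ps.round(1),ps.mean(0).round(1))
print("sides",[np.linalg.norm(ps[k]-ps[k-1]).round(1) for k in range(4)],"ang",np.degrees(np.arctan2(*(ps[k:=1]-ps[0])[::-1])))
print("red",[(b,back(C,b[0],36)[:2].round(1)) for b in blobs(((H<6)|(H>174))&(S>130)&(V>90),4)])
print("orange",blobs((H>=6)&(H<18)&(S>130)&(V>120),4))
print("ring",back(C,(324.5,217.5),65)[:2])
w=(S<40)&(V>200); print("white",[(b,back(C,b[0],36)[:2].round(1)) for b in blobs(w,60)])
print("pinhead",back(C,(160+645/2.5,120+250/2.5),36-28+63)[:2])
print("gear",back(C,(205,190),18)[:2],"cyl",back(C,(196,242),60)[:2], "cone",back(C,(406,162),30)[:2])
E
```

```text
[ 287  182   73   73 4191]
[[432.8 132.8]
 [635.8 141. ]
 [642.3 -63.8]
 [438.7 -66.5]] [537.4  35.9]
sides [np.float64(199.4), np.float64(203.2), np.float64(204.9), np.float64(203.6)] ang 2.3087366599213435
red [(([314.6, 194.0], 22, [312, 192, 6, 5]), array([603.7,  61.6]))]
orange [([314.3, 194.0], 23, [311, 191, 8, 7]), ([300.9, 203.5], 19, [299, 201, 5, 6]), ([415.3, 221.3], 6, [414, 220, 4, 3]), ([448.0, 238.3], 68, [442, 232, 15, 12]), ([632.1, 271.2], 40, [629, 261, 11, 16])]
ring [533.98132171  32.59052151]
white [(([20.5, 197.1], 11183, [0, 76, 58, 303]), array([568.9, 886.2])), (([628.8, 155.6], 3152, [555, 82, 85, 177]), array([ 745.2, -845.2])), (([290.7, 107.3], 347, [266, 91, 54, 33]), array([859. , 139.2])), (([266.0, 116.6], 351, [248, 94, 37, 50]), array([828.2, 210. ])), (([385.6, 111.9], 139, [375, 103, 24, 20]), array([ 854.3, -139. ])), (([415.2, 148.2], 81, [411, 143, 9, 11]), array([ 747.1, -225. ])), (([327.9, 192.9], 90, [319, 189, 18, 9]), array([608.,  24.])), (([84.7, 200.9], 334, [75, 191, 21, 21]), array([563.7, 706. ])), (([413.9, 221.5], 653, [401, 208, 27, 27]), array([ 534. , -219.6])), (([40.3, 388.3], 960, [14, 366, 57, 34]), array([ 64.7, 763.9])), (([329.6, 386.5], 822, [297, 375, 70, 25]), array([89.3,  6.6]))]
pinhead [ 534.2214157  -222.60142425]
gear [608.64443981 376.25136781] cyl [456.88849464 379.73628428] cone [ 706.80794415 -199.44956882]
```

Request:
play_rows(
  motion=[
    [[0,0,0],[0,0,-6.1]],
    [[0,0,0],[0,0,-6.1]],
    [[0,0,0],[0,0,-6.1]],
    [[-29,22,0],[0,0,0]],
    [[-29,22,0],[0,0,0]],
    [[-29,22,0],[0,0,0]],
    [[-29,22,0],[0,0,0]],
    [[-29,22,0],[0,0,0]],
    [[-29,22,0],[0,0,0]],
    [[-29,22,0],[0,0,0]],
    [[-29,22,0],[0,0,0]],
    [[-29,22,0],[0,0,0]],
    [[-29,22,0],[0,0,0]],
    [[-29,22,0],[0,0,0]],
    [[-29,22,0],[0,0,0]],
    [[-29,22,0],[0,0,0]],
    [[-29,22,0],[0,0,0]],
    [[-29,22,0],[0,0,0]],
    [[-29,22,0],[0,0,0]],
    [[0,0,0],[0,0,0]],
  ],
)

```text
time_s: 3.32
eef_pos: [519.4, 30.2, 208.5]
ee_rot: [0.001, 0.709, 0.706, -0.0]
force: [0.0, -0.2, -0.3]
grip_width: 1.0
```

```bash
python3 - <<'E'
from h import *
s=ctrl.sense(); print(s["time_s"],s["eef_pos"],s["ee_rot"],s["joints"].round(3))
im=ctrl.capture("wrist"); C=cam("wrist",s); np.savez("bed.npz",im=im,**dict(zip("KRt",C)))
cv2.imwrite("pics/wb.png",im[:,:,::-1])
H,S,V=masks(im)
print("red",[(b,back(C,b[0],36)[:2].round(1)) for b in blobs(((H<7)|(H>174))&(S>110)&(V>90),4)])
for X in [(537,35,36),(604,61,36)]: print(proj(C,X))
cv2.imwrite("pics/wb2.png",cv2.resize(im[60:340,160:480,::-1],None,fx=2.1,fy=2.1,interpolation=cv2.INTER_CUBIC))
for k in("red_collar","ring_centre","stop_face","fine_knob","fine_mark","pointer"):
    r=ctrl.spot_in("wrist",k); print(k,[(round(a["position"][0]*640,1),round(a["position"][1]*400,1),round(a["p"],2)) for a in r[:3]])
E
```

```text
3.3167 [519.4283134   30.15404767 208.5250083 ] [ 6.29685146e-04  7.08526197e-01  7.05684192e-01 -2.28481567e-04] [-1.670e-01  3.030e-01  1.513e+00 -1.000e-03  1.325e+00 -1.733e+00]
red [(([382.1, 221.6], 75, [377, 217, 11, 11]), array([575.8,  99.3])), (([348.0, 241.3], 125, [339, 234, 19, 16]), array([600.9,  59.5]))]
[327.71157567 190.02267241]
[349.23333893 243.62884698]
red_collar [(82.6, 191.9, 0.69), (347.9, 234.5, 0.55)]
ring_centre [(326.0, 177.7, 0.64), (615.6, 114.2, 0.54)]
stop_face [(371.0, 212.7, 0.7), (326.4, 198.9, 0.65)]
fine_knob [(325.2, 197.8, 0.93)]
fine_mark [(328.9, 195.7, 0.59)]
pointer [(373.6, 214.9, 0.64)]
```

View pics/wb2.png

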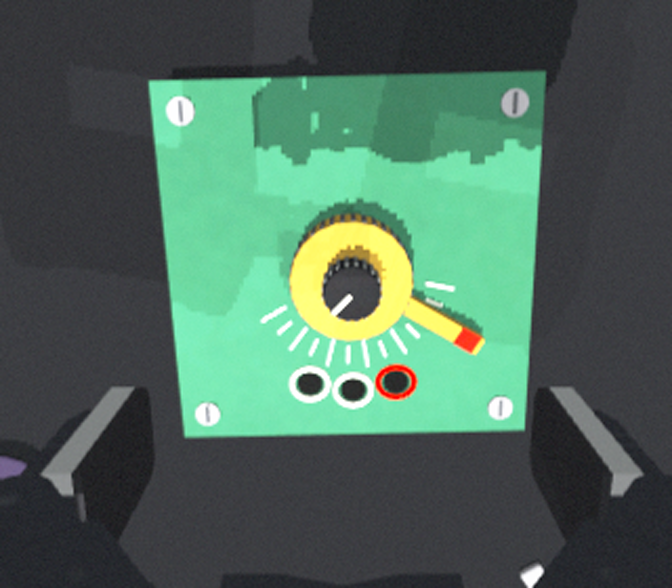

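```bash
python3 - <<'E'
from h import *
d=np.load("bed.npz"); C=(d["K"],d["R"],d["t"])
P=lambda u,z:back(C,(160+(u[0]+.5)/2.1-.5,60+(u[1]+.5)/2.1-.5),z)[:2]
cs=np.array([P(u,36) for u in[(150,80),(546,71),(525,430),(184,437)]]);print(cs.round(1),cs.mean(0).round(1),[np.linalg.norm(cs[k]-cs[k-1]).round(1) for k in range(4)])
e=[cs[3]-cs[0],cs[2]-cs[1]];print("yaw x",[np.degrees(np.arctan2(v[1],v[0])).round(2) for v in e],[np.degrees(np.arctan2(-v[0],v[1])).round(2) for v in [cs[1]-cs[0],cs[2]-cs[3]]])
hs=np.array([P(u,36) for u in[(310,384),(353,390),(396,382)]]);print("holes",hs.round(1))
ring=P((351,280),65);kn=P((352,292),86);tip=P((469,341),49);print("ring",ring,"knob",kn,"tip",tip)
for n,c in(("bed",cs.mean(0)),("ring",ring),("knob",kn)):
  print(n,[(np.linalg.norm(h-c).round(1),np.degrees(np.arctan2(*(h-c)[::-1])).round(1)) for h in hs],"ptr",np.degrees(np.arctan2(*(tip-c)[::-1])).round(1),np.linalg.norm(tip-c).round(1))
E
```

```text
[[435.8 -67.1]
 [432.4 131.9]
 [632.3 136.1]
 [636.1 -64.4]] [534.1  34.1] [np.float64(200.3), np.float64(199.1), np.float64(199.9), np.float64(200.5)]
yaw x [np.float64(0.79), np.float64(1.2)] [np.float64(0.97), np.float64(1.09)]
holes [[602.4  10.5]
 [606.3  35.2]
 [601.4  59.8]]
ring [532.72408718  33.67434106] knob [532.84212093  33.87215766] tip [571.57304481  97.73949541]
bed [(np.float64(72.3), np.float64(-19.1)), (np.float64(72.2), np.float64(0.8)), (np.float64(72.0), np.float64(20.9))] ptr 59.5 73.8
ring [(np.float64(73.5), np.float64(-18.4)), (np.float64(73.6), np.float64(1.2)), (np.float64(73.5), np.float64(20.9))] ptr 58.8 74.9
knob [(np.float64(73.4), np.float64(-18.6)), (np.float64(73.5), np.float64(1.0)), (np.float64(73.3), np.float64(20.7))] ptr 58.8 74.7
```

The view is sharp. The bed fits at (534.1, 34.1) with yaw 1.0° and the red hole at (601.4, 59.8). Side lengths of 200 and hole radii of 72 match the given sizes. Now to the pin.

Request:
play_rows(
  motion=[
    [[-28,1.6,6],[0,0,0]],
    [[-28,1.6,6],[0,0,0]],
    [[-28,1.6,6],[0,0,0]],
    [[-28,1.6,6],[0,0,0]],
    [[-28,1.6,6],[0,0,0]],
    [[-28,1.6,6],[0,0,0]],
    [[-28,1.6,6],[0,0,0]],
    [[-28,1.6,6],[0,0,0]],
    [[-26,1.6,6],[0,0,-0.25]],
    [[0,0,0],[0,0,0]],
    [[0,0,0],[0,0,0]],
    [[0,0,0],[0,0,0]],
  ],
)

```text
time_s: 4.67
eef_pos: [531.5, -214.2, 155.4]
ee_rot: [0.0, 0.705, 0.709, 0.0]
force: [0.5, 0.1, 0.1]
grip_width: 1.001
```

```bash
python3 - <<'E'
from h import *
s=ctrl.sense(); print(s["time_s"],s["eef_pos"],s["ee_rot"])
im=ctrl.capture("wrist"); C=cam("wrist",s); np.savez("pin.npz",im=im,**dict(zip("KRt",C)))
H,S,V=masks(im)
print("orange",[(b,back(C,b[0],71)[:2].round(1)) for b in blobs((H>=4)&(H<20)&(S>120)&(V>90),20)])
print(proj(C,(534,-221,84)),proj(C,(534,-221,36)))
cv2.imwrite("pics/wp2.png",cv2.resize(im[60:340,160:480,::-1],None,fx=2.1,fy=2.1,interpolation=cv2.INTER_CUBIC))
E
```

```text
4.6667 [ 531.47380815 -214.22056641  155.36955652] [7.54873494e-06 7.05084106e-01 7.09123677e-01 1.20234540e-04]
orange [(([217.7, 135.8], 599, [181, 120, 52, 41]), array([ 481.2, -299.9])), (([313.4, 189.1], 139, [303, 184, 20, 15]), array([ 525.2, -222.8])), (([598.7, 251.7], 23, [593, 245, 9, 16]), array([581.9,  33.4]))]
[315.18733054 203.62184059] [316.32040388 188.91703837]
```

View pics/wp2.png

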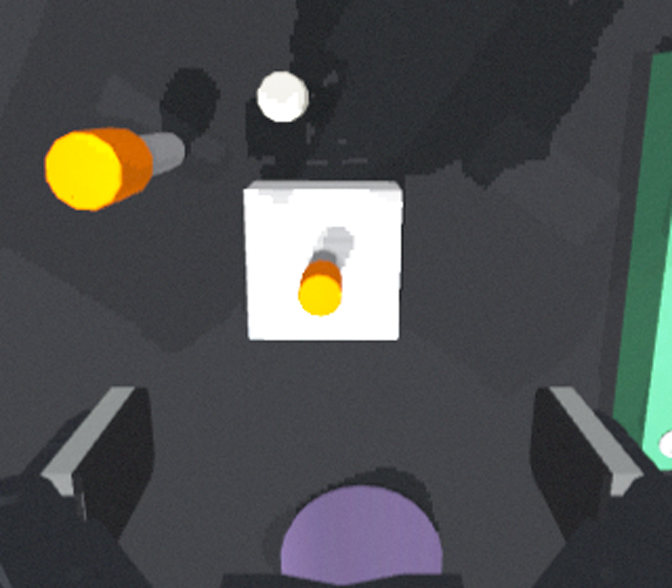

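```bash
python3 - <<'E'
from h import *
d=np.load("pin.npz"); C=(d["K"],d["R"],d["t"]); im=d["im"]
P=lambda u,z:back(C,(160+(u[0]+.5)/2.1-.5,60+(u[1]+.5)/2.1-.5),z)[:2]
cs=np.array([P(u,36) for u in[(245,188),(401,188),(399,339),(249,339)]]);print(cs.round(1),cs.mean(0).round(1))
H,S,V=masks(im)
b=blobs((H>=15)&(H<32)&(S>150)&(V>200),20);print([(x,back(C,x[0],84).round(1)) for x in b])
print("top",P((320,295),84),"low-head bottom axis z58",P((323,268),58))
E
```

```text
[[ 496.1 -258.2]
 [ 495.7 -189. ]
 [ 567.  -187.7]
 [ 567.3 -258.8]] [ 531.5 -223.4]
[(([202.9, 139.5], 1277, [182, 122, 50, 38]), array([ 483. , -307.1,   84. ])), (([607.0, 186.3], 165, [589, 178, 37, 34]), array([518.3,  12.6,  84. ])), (([311.8, 198.5], 368, [302, 185, 21, 25]), array([ 529.7, -223.7,   84. ])), (([570.7, 204.8], 27, [569, 192, 5, 26]), array([533.9, -12.9,  84. ])), (([630.3, 227.9], 25, [622, 222, 18, 12]), array([553.8,  41.3,  84. ])), (([146.9, 395.2], 23, [140, 391, 14, 9]), array([ 733.6, -388. ,   84. ]))]
top [ 531.12150126 -223.48410143] low-head bottom axis z58 [ 526.91918384 -223.04223773]
```

Request:
play_rows(
  motion=[
    [[-9.2,-0.4,10],[0,0,0]],
    [[0,0,25],[0,0,0]],
    [[0,0,25],[0,0,0]],
    [[0,0,25],[0,0,0]],
    [[0,0,16],[0,0,0]],
    [[0,0,0],[0,0,0]],
    [[0,0,0],[0,0,0]],
  ],
  fingers=60,
)

```text
time_s: 5.3
eef_pos: [530.9, -224.1, 53.8]
ee_rot: [-0.0, 0.705, 0.709, -0.0]
force: [0.3, -0.0, 0.4]
grip_width: 0.703
```

Request:
play_rows(
  motion=[
    [[0,0,0],[0,0,0]],
    [[0,0,0],[0,0,0]],
    [[0,0,0],[0,0,0]],
    [[0,0,0],[0,0,0]],
    [[0,0,0],[0,0,0]],
    [[0,0,0],[0,0,0]],
    [[0,0,0],[0,0,0]],
    [[0,0,0],[0,0,0]],
  ],
  fingers=5,
  squeeze=40,
)

```text
time_s: 5.97
eef_pos: [531.6, -224.7, 55.1]
ee_rot: [0.001, 0.705, 0.709, 0.0]
force: [0.7, 0.5, 7.7]
grip_width: 0.181
```

Request:
play_rows(
  motion=[
    [[0,0,-5],[0,0,0]],
    [[0,0,-10],[0,0,0]],
    [[0,0,-20],[0,0,0]],
    [[0,0,-25],[0,0,0]],
    [[0,0,-25],[0,0,0]],
    [[0,0,-25],[0,0,0]],
    [[0,0,-10],[0,0,0]],
    [[0,0,0],[0,0,0]],
    [[0,0,0],[0,0,0]],
  ],
)

```text
time_s: 6.72
eef_pos: [530.8, -224.3, 173.5]
ee_rot: [-0.0, 0.705, 0.709, -0.0]
force: [-0.2, 0.4, -1.3]
grip_width: 0.18
```

```bash
python3 - <<'E'
from h import *
s=ctrl.sense(); print(s["time_s"],s["eef_pos"],s["ee_rot"],s["grip_width"],s["force"])
im=ctrl.capture("wrist"); C=cam("wrist",s)
print("exp foot",proj(C,s["eef_pos"]+[0,0,-47]),"head top",proj(C,s["eef_pos"]+[0,0,29]))
a=cv2.resize(im[120:400,200:440,::-1],None,fx=2,fy=2,interpolation=cv2.INTER_CUBIC)
b=ctrl.capture("side")[200:400,250:470,::-1]; b=cv2.resize(b,None,fx=1.4,fy=1.4); b=cv2.copyMakeBorder(b,0,560-b.shape[0],0,0,cv2.BORDER_CONSTANT)
cv2.imwrite("pics/grip.png",np.hstack([a,b]))
E
```

```text
6.7167 [ 530.77572221 -224.2930183   173.46811254] [-3.09356185e-04  7.05353132e-01  7.08856020e-01 -7.85606445e-05] 0.1801519039879054 [-0.16981796  0.40643102 -1.26207417]
exp foot [323.65678844 210.24426204] head top [324.31044153 258.99922249]
```

View pics/grip.png

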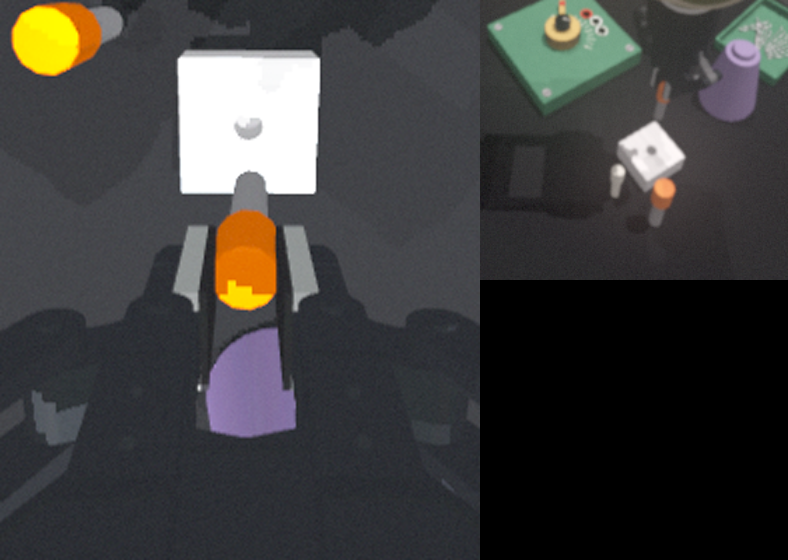

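The pin is held by its head and hangs nearly straight, with the foot at px ~(325,208) and its hole visible behind. Carrying it above the red hole.

Request:
play_rows(
  motion=[
    [[28.4,7.2,4.5],[0,0,0]],
    [[28.4,7.2,4.5],[0,0,0]],
    [[28.4,7.2,4.5],[0,0,0]],
    [[28.4,7.2,4.5],[0,0,0]],
    [[28.4,7.2,4.5],[0,0,0]],
    [[28.4,7.2,4.5],[0,0,0]],
    [[28.4,7.2,4.5],[0,0,0]],
    [[28.4,7.2,4.5],[0,0,0]],
    [[28.4,7.2,4.5],[0,0,0]],
    [[28.4,7.2,4.5],[0,0,0.3]],
    [[0,0,0],[0,0,0]],
    [[0,0,0],[0,0,0]],
    [[0,0,0],[0,0,0]],
  ],
)

```text
time_s: 7.9
eef_pos: [601.2, 59.5, 128.1]
ee_rot: [-0.001, 0.707, 0.707, -0.001]
force: [-0.1, 0.2, -0.4]
grip_width: 0.181
```

```bash
python3 - <<'E'
from h import *
s=ctrl.sense(); p=s["eef_pos"]; print(s["time_s"],p,s["ee_rot"],s["force"])
im=ctrl.capture("wrist"); C=cam("wrist",s); np.savez("over.npz",im=im,p=p,**dict(zip("KRt",C)))
print("exp foot",proj(C,p+[0,0,-46.5]),"head top",proj(C,p+[0,0,29.5]),"hole",proj(C,(601.4,59.8,36)))
H,S,V=masks(im)
print("red",[(b,back(C,b[0],36)[:2].round(1)) for b in blobs(((H<6)|(H>174))&(S>110)&(V>90),4)])
cv2.imwrite("pics/over.png",cv2.resize(im[130:280,240:400,::-1],None,fx=4,fy=4,interpolation=cv2.INTER_CUBIC))
E
```

```text
7.9 [601.15482467  59.50971501 128.07712454] [-5.98628821e-04  7.07177999e-01  7.07034946e-01 -7.11074203e-04] [-0.1235132   0.20926688 -0.37915193]
exp foot [323.70424659 210.53218229] head top [324.30792959 259.39806539] hole [323.83233521 194.38909582]
red [(([369.1, 162.5], 172, [361, 154, 18, 17]), array([573.2,  98.4])), (([323.2, 193.9], 229, [310, 183, 27, 24]), array([601. ,  59.2]))]
```

View pics/over.png

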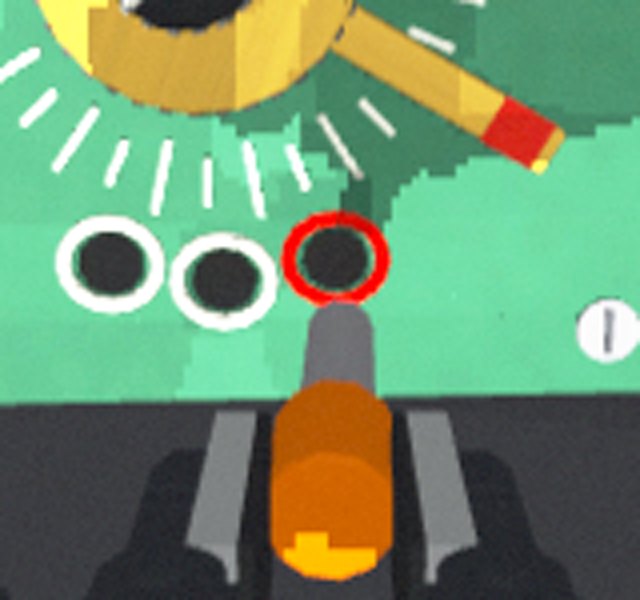

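Request:
play_rows(
  motion=[
    [[-0.5,0.3,20],[0,0,0]],
    [[0,0,20],[0,0,0]],
    [[0,0,3],[0,0,0]],
    [[0,0,2],[0,0,0]],
    [[0,0,2],[0,0,0]],
    [[0,0,2],[0,0,0]],
    [[0,0,0],[0,0,0]],
    [[0,0,0],[0,0,0]],
  ],
)

```text
time_s: 8.62
eef_pos: [602.2, 59.3, 80.7]
ee_rot: [0.0, 0.707, 0.707, 0.0]
force: [-0.6, 0.2, -1.3]
grip_width: 0.177
```

Request:
play_rows(
  motion=[
    [[0,0,2],[0,0,0]],
    [[0,0,2],[0,0,0]],
    [[0,0,2],[0,0,0]],
    [[0,0,2],[0,0,0]],
    [[0,0,0],[0,0,0]],
    [[0,0,0],[0,0,0]],
    [[0,0,0],[0,0,0]],
  ],
)

```text
time_s: 9.2
eef_pos: [602.0, 59.4, 72.1]
ee_rot: [0.0, 0.707, 0.707, 0.0]
force: [0.3, -0.4, -0.2]
grip_width: 0.176
```

Request:
play_rows(
  motion=[
    [[0,0,3],[0,0,0]],
    [[0,0,3],[0,0,0]],
    [[0,0,3],[0,0,0]],
    [[0,0,3],[0,0,0]],
    [[0,0,2],[0,0,0]],
    [[0,0,1],[0,0,0]],
    [[0,0,1],[0,0,0]],
    [[0,0,0],[0,0,0]],
    [[0,0,0],[0,0,0]],
  ],
)

```text
time_s: 9.95
eef_pos: [602.0, 59.4, 56.1]
ee_rot: [0.0, 0.707, 0.707, 0.0]
force: [0.5, 0.2, -1.0]
grip_width: 0.177
```

Request:
play_rows(
  motion=[
    [[0,0,0.5],[0,0,0]],
    [[0,0,0.5],[0,0,0]],
    [[0,0,0],[0,0,0]],
    [[0,0,0],[0,0,0]],
  ],
)

```text
time_s: 10.28
eef_pos: [602.0, 59.4, 55.3]
ee_rot: [0.0, 0.707, 0.707, 0.0]
force: [-0.3, -0.2, 0.5]
grip_width: 0.179
```

Request:
play_rows(
  motion=[
    [[0,0,0],[0,0,0]],
    [[0,0,0],[0,0,0]],
    [[0,0,0],[0,0,0]],
    [[0,0,0],[0,0,0]],
    [[0,0,0],[0,0,0]],
    [[0,0,0],[0,0,0]],
    [[0,0,-10],[0,0,0]],
    [[0,0,-20],[0,0,0]],
    [[0,0,-30],[0,0,0]],
    [[0,0,-35],[0,0,0]],
    [[0,-12,-35],[0,0,0]],
    [[0,-18,-20],[0,0,0]],
    [[-10,-18,0],[0,0,0]],
    [[-10,-18,0],[0,0,0]],
    [[0,0,0],[0,0,0]],
    [[0,0,0],[0,0,0]],
  ],
  fingers=70,
)

```text
time_s: 11.62
eef_pos: [535.8, 39.2, 206.2]
ee_rot: [0.001, 0.707, 0.707, 0.0]
force: [0.3, 0.1, 0.6]
grip_width: 0.819
```

```bash
python3 - <<'E'
from h import *
s=ctrl.sense(); p=s["eef_pos"]; print(s["time_s"],p,s["ee_rot"],s["force"],s["joints"].round(3))
im=ctrl.capture("wrist"); C=cam("wrist",s); np.savez("placed.npz",im=im,p=p,**dict(zip("KRt",C)))
for X in[(601.3,59.7,84),(601.3,59.7,58),(601.3,59.7,36),(534,34,65)]: print((proj(C,X)-[210,80])*2.8)
cv2.imwrite("pics/placed.png",cv2.resize(im[80:290,210:450,::-1],None,fx=2.8,fy=2.8,interpolation=cv2.INTER_CUBIC))
E
```

```text
11.6167 [535.78354341  39.21612404 206.22579597] [5.49728482e-04 7.07467506e-01 7.06745512e-01 4.55503335e-04] [0.29393557 0.07890478 0.56834629] [-0.145  0.341  1.467  0.     1.333 -1.715]
[373.24785959 468.27178277]
[368.92902437 439.81433462]
[365.74460971 418.83175243]
[303.18958313 278.47407878]
```

View pics/placed.png

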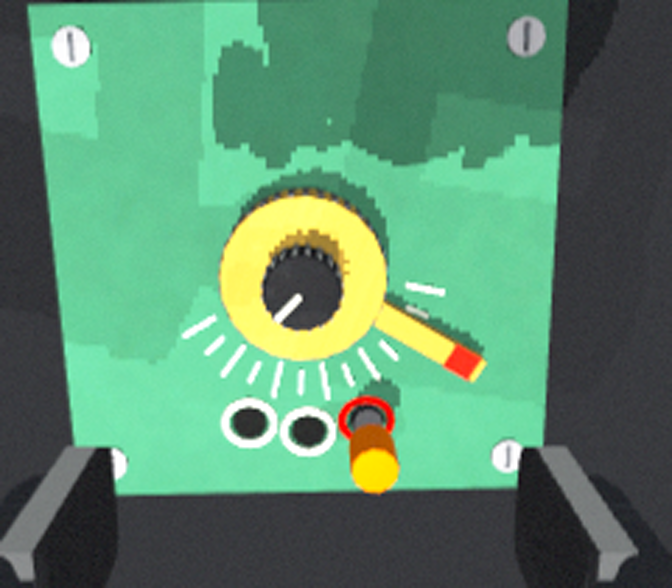

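Predicted pin head-top px is (373,468) and I see (375,470), so the pin is upright and home. Next I'll align the jaws perpendicular to the pointer above the ring.

Request:
play_rows(
  motion=[
    [[0,0,9],[0,0,-6.6]],
    [[0,0,9],[0,0,-6.6]],
    [[0,0,9],[0,0,-6.6]],
    [[0,0,9],[0,0,-6.6]],
    [[0,0,9],[0,0,-6.6]],
    [[0,0,9],[0,0,-6.6]],
    [[0,0,9],[0,0,-6.6]],
    [[0,0,9],[0,0,-6.6]],
    [[0,0,9],[0,0,-6.6]],
    [[0,0,0],[0,0,0]],
    [[0,0,0],[0,0,0]],
    [[0,0,0],[0,0,0]],
  ],
  fingers=82,
)

```text
time_s: 12.67
eef_pos: [536.5, 39.6, 124.6]
ee_rot: [0.0, 0.265, 0.964, 0.0]
force: [-0.4, 0.1, 0.1]
grip_width: 0.961
```

```bash
cat > rel.py <<'E'
from h import *
def rel(X):
    s=ctrl.sense(); q=s["ee_rot"]; M=Ro.from_quat([q[1],q[2],q[3],q[0]]).as_matrix()
    return (M.T@(np.array(X)-s["eef_pos"])).round(2), np.degrees(np.arctan2(M[1,0],M[0,0])).round(2), M[:,2].round(4), s
E
python3 - <<'E'
from rel import *
r=rel((533.6,33.9,41)); print(r[:3],r[3]["joints"].round(3),r[3]["time_s"],r[3]["wrist_torque"],r[3]["force"])
s=ctrl.sense(); im=ctrl.capture("wrist"); C=cam("wrist",s)
np.savez("ring.npz",im=im,**dict(zip("KRt",C)))
H,S,V=masks(im)
b=blobs((H>=18)&(H<35)&(S>100)&(V>120),200); print(b)
print("exp",proj(C,(533.6,33.9,65)),proj(C,(533.6,33.9,86)))
cv2.imwrite("pics/ring.png",cv2.resize(im[80:300,200:460,::-1],None,fx=2.5,fy=2.5,interpolation=cv2.INTER_CUBIC))
E
```

```text
(array([-0.36, -6.39, 83.59]), np.float64(149.21), array([ 8.e-04, -1.e-04, -1.e+00])) [-0.144  0.421  1.576  0.     1.144 -2.748] 12.6667 [-0.01555233  0.00623108 -0.04923712] [-0.35285051  0.13527688  0.13560625]
[([319.5, 197.4], 3894, [280, 154, 80, 112]), ([260.6, 276.3], 358, [249, 267, 24, 20])]
exp [320.61495846 197.05275688] [320.4281393  205.28922985]
```

View pics/ring.png

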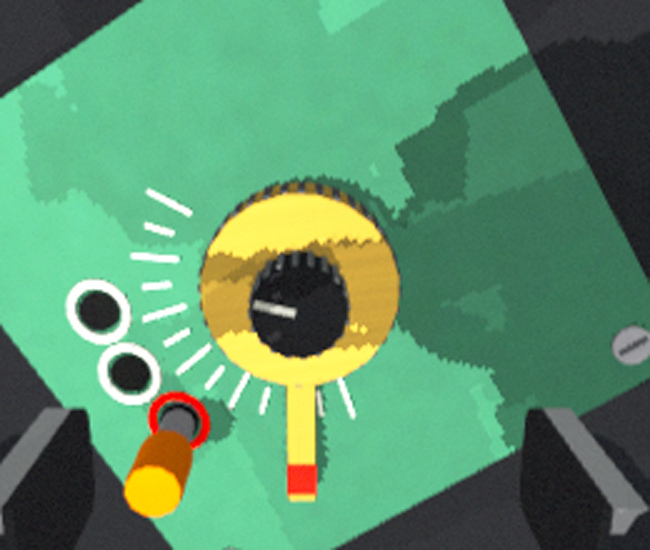

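```bash
python3 - <<'E'
from rel import *
print(rel((534.4,33.6,41))[:3])
E
```

```text
(array([-1.18, -6.19, 83.7 ]), np.float64(149.24), array([ 1.e-03, -1.e-04, -1.e+00]))
```

Request:
play_rows(
  motion=[
    [[-1.2,-6.2,10],[0,0,0]],
    [[0,0,20],[0,0,0]],
    [[0,0,20],[0,0,0]],
    [[0,0,15],[0,0,0]],
    [[0,0,10],[0,0,0]],
    [[0,0,8],[0,0,0]],
    [[0,0,0],[0,0,0]],
    [[0,0,0],[0,0,0]],
    [[0,0,0],[0,0,0]],
  ],
)

```text
time_s: 13.47
eef_pos: [534.4, 33.4, 42.0]
ee_rot: [0.001, 0.264, 0.964, 0.0]
force: [0.3, -0.2, -0.3]
grip_width: 0.96
```

Request:
play_rows(
  motion=[
    [[0,0,0],[0,0,0]],
    [[0,0,0],[0,0,0]],
    [[0,0,0],[0,0,0]],
    [[0,0,0],[0,0,0]],
    [[0,0,0],[0,0,0]],
    [[0,0,0],[0,0,0]],
  ],
  fingers=50,
  squeeze=50,
)

```text
time_s: 13.97
eef_pos: [533.8, 33.5, 41.1]
ee_rot: [0.0, 0.264, 0.965, 0.0]
force: [-0.5, 0.4, 0.5]
grip_width: 0.586
```

```bash
python3 - <<'E'
from rel import *
r=rel((534.4,33.6,41)); print(r[:3],r[3]["wrist_torque"],r[3]["force"],r[3]["grip_width"])
E
```

```text
(array([-0.45,  0.39,  0.14]), np.float64(149.38), array([ 1.e-04,  0.e+00, -1.e+00])) [-0.01049745 -0.00348415 -0.01017422] [-0.53381043  0.427566    0.53795933] 0.585650358305565
```

```bash
python3 - <<'E'
from h import *
a=ctrl.capture("wrist")[60:400,160:480,::-1]; b=ctrl.capture("side")[180:290,220:400,::-1]
a=cv2.resize(a,None,fx=1.4,fy=1.4); b=cv2.resize(b,None,fx=1.9,fy=4.327*1.0); b=cv2.resize(ctrl.capture("side")[190:300,250:370,::-1],(int(120*a.shape[0]/110*.65),int(a.shape[0]*.65)),interpolation=cv2.INTER_CUBIC)
b=cv2.copyMakeBorder(b,0,a.shape[0]-b.shape[0],0,0,cv2.BORDER_CONSTANT)
cv2.imwrite("pics/g2.png",np.hstack([a,b]))
E
```

```text
(no output)
```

View pics/g2.png

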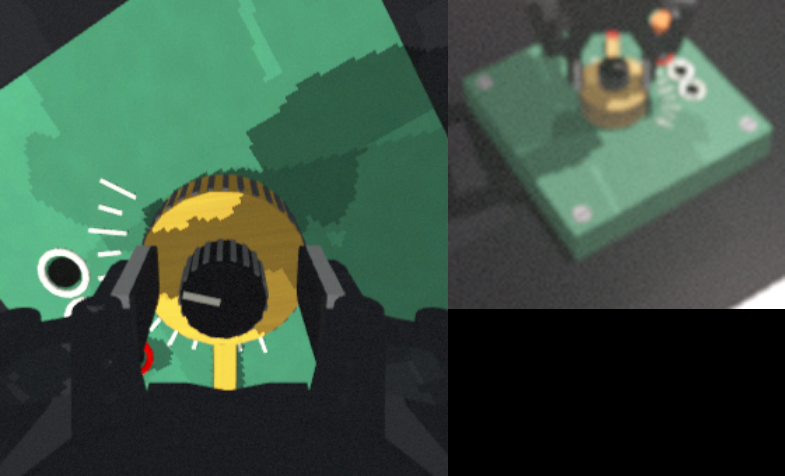

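The jaws straddle the ring right at its edges. I'll close further to check whether they are actually in contact.

Request:
play_rows(
  motion=[
    [[0,0,0],[0,0,0]],
    [[0,0,0],[0,0,0]],
    [[0,0,0],[0,0,0]],
    [[0,0,0],[0,0,0]],
  ],
  fingers=35,
  squeeze=50,
)

```text
time_s: 14.45
eef_pos: [534.2, 33.5, 41.9]
ee_rot: [0.001, 0.264, 0.965, 0.0]
force: [-1.0, 0.9, 7.1]
grip_width: 0.414
```

```bash
python3 - <<'E'
from rel import *
r=rel((534.4,33.6,41)); print(r[:3],r[3]["wrist_torque"],r[3]["force"],r[3]["grip_width"],r[3]["joints"].round(3))
E
```

```text
(array([-0.1 ,  0.18,  0.9 ]), np.float64(149.38), array([ 1.2e-03, -1.0e-04, -1.0e+00])) [ 0.09625964  0.31650969 -0.03792644] [-0.96205043  0.92257661  7.12833127] 0.413803269251822 [-0.156  0.526  1.661  0.     0.953 -2.764]
```

```bash
python3 - <<'E'
from h import *
s=ctrl.sense();C=cam("wrist",s);print(s["grip_width"])
for X in[(534.4,33.6,65),(534.4,33.6,86)]: print((proj(C,X)-[200,100])*3)
cv2.imwrite("pics/g3.png",cv2.resize(ctrl.capture("wrist")[100:300,200:440,::-1],None,fx=3,fy=3,interpolation=cv2.INTER_CUBIC))
E
```

```text
0.413803269251822
[360.71678556 461.47779844]
[359.6097107  525.94070407]
```

View pics/g3.png

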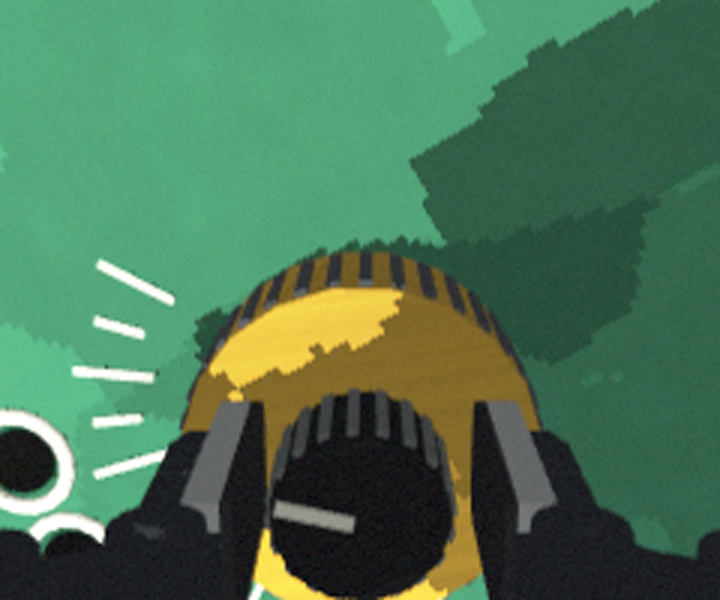

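The picture shows both pads above the ring top, beside the black knob (gaps of ~3 mm, not touching). The tips are about 24 mm or more behind the nominal TCP, so I need to go deeper. I'll lift, open, and go down in guarded steps.

Request:
play_rows(
  motion=[
    [[0,0,-6],[0,0,0]],
    [[0,0,-10],[0,0,0]],
    [[0,0,-10],[0,0,0]],
    [[0,0,0],[0,0,0]],
  ],
)

```text
time_s: 14.83
eef_pos: [535.0, 33.3, 69.6]
ee_rot: [0.002, 0.264, 0.965, 0.0]
force: [-0.2, -0.1, 0.5]
grip_width: 0.409
```

Request:
play_rows(
  motion=[
    [[0,0,0],[0,0,0]],
    [[0,0,0],[0,0,0]],
    [[0,0,0],[0,0,0]],
    [[0,0,0],[0,0,0]],
    [[0,0,0],[0,0,0]],
    [[0,0,8],[0,0,0]],
    [[0,0,8],[0,0,0]],
    [[0,0,8],[0,0,0]],
    [[0,0,6],[0,0,0]],
    [[0,0,0],[0,0,0]],
    [[0,0,0],[0,0,0]],
  ],
  fingers=84,
)

```text
time_s: 15.75
eef_pos: [533.6, 33.5, 36.6]
ee_rot: [-0.0, 0.264, 0.965, -0.0]
force: [-0.2, 0.1, -0.1]
grip_width: 0.984
```

```bash
python3 - <<'E'
from rel import *
r=rel((534.4,33.6,36)); print(ctrl.grip_depth,r[:3],r[3]["wrist_torque"],r[3]["force"],r[3]["grip_width"])
im=ctrl.capture("wrist")
C=cam("wrist",r[3]); print("knob",proj(C,(534.4,33.6,86)),[(round(a["position"][0]*640,1),round(a["position"][1]*400,1),round(a["p"],2)) for a in ctrl.spot_in("wrist","fine_mark")])
# tip-row estimate vs given: save
cv2.imwrite("pics/g4.png",cv2.resize(im[60:400,100:540,::-1],None,fx=1.7,fy=1.7,interpolation=cv2.INTER_CUBIC))
E
```

```text
18.700000000000003 (array([-0.65,  0.5 ,  0.6 ]), np.float64(149.38), array([-9.e-04,  1.e-04, -1.e+00])) [-0.04047866 -0.05142116  0.00752948] [-0.16428468  0.11238372 -0.09947557] 0.9841057944720543
knob [318.69742653 282.33765153] [(319.0, 273.6, 0.71)]
```

Request:
play_rows(
  motion=[
    [[0,0,3],[0,0,0]],
    [[0,0,3],[0,0,0]],
    [[0,0,2],[0,0,0]],
    [[0,0,0],[0,0,0]],
    [[0,0,0],[0,0,0]],
  ],
)

```text
time_s: 16.27
eef_pos: [533.7, 33.5, 29.0]
ee_rot: [-0.0, 0.264, 0.965, -0.0]
force: [0.3, 0.1, 0.1]
grip_width: 0.984
```

Request:
play_rows(
  motion=[
    [[0,0,2],[0,0,0]],
    [[0,0,2],[0,0,0]],
    [[0,0,2],[0,0,0]],
    [[0,0,0],[0,0,0]],
    [[0,0,0],[0,0,0]],
  ],
)

```text
time_s: 16.68
eef_pos: [533.7, 33.5, 22.9]
ee_rot: [-0.0, 0.264, 0.965, -0.0]
force: [0.4, -0.3, -0.5]
grip_width: 0.981
```

Request:
play_rows(
  motion=[
    [[0,0,0],[0,0,0]],
    [[0,0,0],[0,0,0]],
    [[0,0,0],[0,0,0]],
  ],
  fingers=68,
  squeeze=30,
)

```text
time_s: 16.93
eef_pos: [533.8, 33.5, 23.2]
ee_rot: [0.0, 0.264, 0.965, -0.0]
force: [0.0, 0.4, -0.7]
grip_width: 0.794
```

Request:
play_rows(
  motion=[
    [[0,0,0],[0,0,0]],
    [[0,0,0],[0,0,0]],
    [[0,0,0],[0,0,0]],
    [[0,0,0],[0,0,0]],
  ],
  fingers=52,
)

```text
time_s: 17.27
eef_pos: [535.3, 32.8, 24.0]
ee_rot: [0.002, 0.264, 0.964, -0.0]
force: [3.0, -3.8, 4.2]
grip_width: 0.708
```

The ring is gripped (stopped at ~60 mm). I'll relieve the ~5 N side load, firm up the grip, and read the baseline.

Request:
play_rows(
  motion=[
    [[-1.6,0,0],[0,0,0]],
    [[0,0,0],[0,0,0]],
    [[0,0,0],[0,0,0]],
    [[0,0,0],[0,0,0]],
  ],
  fingers=40,
  squeeze=55,
)

```text
time_s: 17.6
eef_pos: [535.3, 32.7, 24.2]
ee_rot: [0.0, 0.264, 0.965, 0.0]
force: [-4.5, -0.8, 12.1]
grip_width: 0.708
```

```bash
cat > st.py <<'E'
from rel import *
r=rel((0,0,0)); s=r[3]; print(s["time_s"].__round__(2),s["eef_pos"].round(1),"ang",r[1],"T",s["wrist_torque"].round(3),"F",s["force"].round(1),s["grip_width"].round(3),"tau6",s["tau"][5].round(3))
E
python3 st.py
```

```text
Traceback (most recent call last):
  File "st.py", line 2, in <module>
    r=rel((0,0,0)); s=r[3]; print(s["time_s"].__round__(2),s["eef_pos"].round(1),"ang",r[1],"T",s["wrist_torque"].round(3),"F",s["force"].round(1),s["grip_width"].round(3),"tau6",s["tau"][5].round(3))
                                                                                                                                                   ^^^^^^^^^^^^^^^^^^^^^
AttributeError: 'float' object has no attribute 'round'
```

Request:
play_rows(
  motion=[
    [[0,0,0],[0,0,1.5]],
    [[0,0,0],[0,0,1.5]],
    [[0,0,0],[0,0,1.5]],
    [[0,0,0],[0,0,1.5]],
    [[0,0,0],[0,0,0]],
    [[0,0,0],[0,0,0]],
  ],
)

```text
time_s: 18.1
eef_pos: [535.1, 32.8, 24.2]
ee_rot: [0.0, 0.314, 0.949, -0.0]
force: [-5.9, 0.5, 12.4]
grip_width: 0.701
```

```bash
sed -i 's/s\["grip_width"\].round(3)/round(s["grip_width"],3)/;s/s\["time_s"\].__round__(2)/round(s["time_s"],2)/' st.py; python3 st.py; python3 - <<'E'
from h import *
cv2.imwrite("pics/g5.png",cv2.resize(ctrl.capture("wrist")[100:360,160:480,::-1],None,fx=2.2,fy=2.2,interpolation=cv2.INTER_CUBIC))
E
```

```text
18.1 [535.1  32.8  24.2] ang 143.39 T [-0.246  0.477 -0.161] F [-5.9  0.5 12.4] 0.701 tau6 -0.097
```

View pics/g5.png

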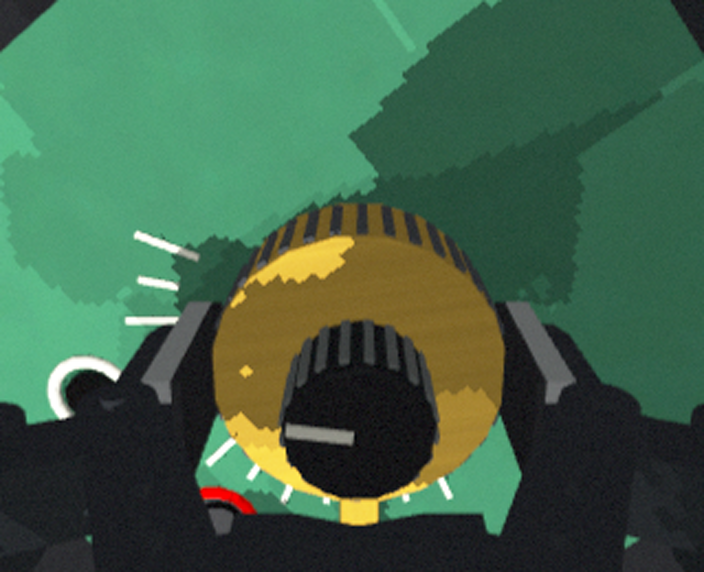

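The pads now sit on both sides of the ring, the pointer turns with the tool, and the fine-knob line is unmoved in the world. I'll turn on to just before contact, reading the torque while it moves.

Request:
play_rows(
  motion=[
    [[0,0,-1],[0,0,2]],
    [[0,0,0],[0,0,2]],
    [[0,0,0],[0,0,2]],
    [[0,0,0],[0,0,2]],
    [[0,0,0],[0,0,2]],
    [[0,0,0],[0,0,2]],
    [[0,0,0],[0,0,1]],
    [[0,0,0],[0,0,1]],
    [[0,0,0],[0,0,1]],
  ],
)

```text
time_s: 18.9
eef_pos: [534.7, 33.1, 24.3]
ee_rot: [-0.0, 0.435, 0.9, -0.0]
force: [-3.8, 2.7, 5.3]
grip_width: 0.701
```

```bash
python3 st.py
```

```text
18.9 [534.7  33.1  24.3] ang 128.42 T [-0.038  0.244  0.415] F [-3.8  2.7  5.3] 0.701 tau6 0.141
```

Request:
play_rows(
  motion=[
    [[0,0,0],[0,0,0.6]],
    [[0,0,0],[0,0,0.6]],
    [[0,0,0],[0,0,0.6]],
  ],
)

```text
time_s: 19.15
eef_pos: [534.6, 33.1, 24.3]
ee_rot: [-0.001, 0.449, 0.894, -0.0]
force: [-3.7, 3.0, 6.1]
grip_width: 0.7
```

```bash
python3 st.py
```

```text
19.15 [534.6  33.1  24.3] ang 126.64 T [-0.047  0.289  0.404] F [-3.7  3.   6.1] 0.7 tau6 0.248
```

Request:
play_rows(
  motion=[
    [[0,0,0],[0,0,0.5]],
    [[0,0,0],[0,0,0.5]],
    [[0,0,0],[0,0,0.5]],
    [[0,0,0],[0,0,0.5]],
    [[0,0,0],[0,0,0.5]],
    [[0,0,0],[0,0,0.5]],
    [[0,0,0],[0,0,0.5]],
    [[0,0,0],[0,0,0.5]],
  ],
  squeeze=32,
)

```text
time_s: 19.82
eef_pos: [534.6, 33.2, 24.3]
ee_rot: [-0.001, 0.48, 0.877, -0.0]
force: [-3.8, 3.5, 6.3]
grip_width: 0.703
```

```bash
python3 st.py
```

```text
19.82 [534.6  33.2  24.3] ang 122.65 T [0.045 0.303 0.484] F [-3.8  3.5  6.3] 0.703 tau6 0.274
```

Request:
play_rows(
  motion=[
    [[0,0,0],[0,0,0.3]],
    [[0,0,0],[0,0,0.3]],
    [[0,0,0],[0,0,0.3]],
    [[0,0,0],[0,0,0.3]],
    [[0,0,0],[0,0,0.3]],
    [[0,0,0],[0,0,0.3]],
    [[0,0,0],[0,0,0.3]],
    [[0,0,0],[0,0,0.3]],
  ],
)

```text
time_s: 20.48
eef_pos: [534.5, 33.3, 24.3]
ee_rot: [-0.001, 0.498, 0.867, -0.0]
force: [-4.2, 4.1, 6.4]
grip_width: 0.7
```

```bash
python3 st.py
```

```text
20.48 [534.5  33.3  24.3] ang 120.26 T [0.076 0.306 0.379] F [-4.2  4.1  6.4] 0.7 tau6 0.329
```

Request:
play_rows(
  motion=[
    [[0,0,0],[0,0,0.3]],
    [[0,0,0],[0,0,0.3]],
    [[0,0,0],[0,0,0.3]],
    [[0,0,0],[0,0,0.3]],
    [[0,0,0],[0,0,0.3]],
    [[0,0,0],[0,0,0.3]],
  ],
)

```text
time_s: 20.98
eef_pos: [534.5, 33.4, 24.3]
ee_rot: [-0.001, 0.512, 0.859, -0.0]
force: [-3.5, 3.7, 6.7]
grip_width: 0.702
```

```bash
python3 st.py
```

```text
20.98 [534.5  33.4  24.3] ang 118.47 T [0.117 0.394 0.498] F [-3.5  3.7  6.7] 0.702 tau6 0.439
```

Request:
play_rows(
  motion=[
    [[0,0,0],[0,0,0.3]],
    [[0,0,0],[0,0,0.3]],
    [[0,0,0],[0,0,0.3]],
    [[0,0,0],[0,0,0.3]],
  ],
)

```text
time_s: 21.32
eef_pos: [534.5, 33.4, 24.3]
ee_rot: [-0.001, 0.52, 0.854, -0.0]
force: [-4.1, 3.9, 6.8]
grip_width: 0.7
```

```bash
python3 st.py
```

```text
21.32 [534.5  33.4  24.3] ang 117.27 T [0.155 0.384 0.474] F [-4.1  3.9  6.8] 0.7 tau6 0.43
```

Request:
play_rows(
  motion=[
    [[0,0,0],[0,0,0.3]],
    [[0,0,0],[0,0,0.3]],
    [[0,0,0],[0,0,0.3]],
    [[0,0,0],[0,0,0.3]],
  ],
)

```text
time_s: 21.65
eef_pos: [534.4, 33.5, 24.3]
ee_rot: [-0.001, 0.529, 0.848, -0.0]
force: [-4.3, 4.5, 6.3]
grip_width: 0.696
```

```bash
python3 st.py
```

```text
21.65 [534.4  33.5  24.3] ang 116.07 T [0.17  0.375 0.515] F [-4.3  4.5  6.3] 0.696 tau6 0.43
```

Request:
play_rows(
  motion=[
    [[0,0,0],[0,0,0.3]],
    [[0,0,0],[0,0,0.3]],
    [[0,0,0],[0,0,0.3]],
  ],
)

```text
time_s: 21.9
eef_pos: [534.4, 33.5, 24.3]
ee_rot: [-0.001, 0.536, 0.844, -0.0]
force: [-4.8, 4.1, 6.6]
grip_width: 0.701
```

```bash
python3 st.py
```

```text
21.9 [534.4  33.5  24.3] ang 115.18 T [0.158 0.483 0.518] F [-4.8  4.1  6.6] 0.701 tau6 0.431
```

Request:
play_rows(
  motion=[
    [[0,0,0],[0,0,0.3]],
    [[0,0,0],[0,0,0.3]],
    [[0,0,0],[0,0,0.3]],
  ],
)

```text
time_s: 22.15
eef_pos: [534.4, 33.5, 24.3]
ee_rot: [-0.001, 0.543, 0.84, -0.0]
force: [-5.0, 5.0, 6.6]
grip_width: 0.706
```

```bash
python3 st.py
```

```text
22.15 [534.4  33.5  24.3] ang 114.28 T [0.168 0.452 0.499] F [-5.   5.   6.6] 0.706 tau6 0.431
```

Request:
play_rows(
  motion=[
    [[0,0,0],[0,0,0.3]],
    [[0,0,0],[0,0,0.3]],
    [[0,0,0],[0,0,0.3]],
  ],
)

```text
time_s: 22.4
eef_pos: [534.4, 33.5, 24.3]
ee_rot: [-0.001, 0.549, 0.836, -0.0]
force: [-4.5, 5.4, 6.2]
grip_width: 0.698
```

```bash
python3 st.py
```

```text
22.4 [534.4  33.5  24.3] ang 113.38 T [0.227 0.426 0.551] F [-4.5  5.4  6.2] 0.698 tau6 0.431
```

Request:
play_rows(
  motion=[
    [[0,0,0],[0,0,0.3]],
    [[0,0,0],[0,0,0.3]],
    [[0,0,0],[0,0,0.3]],
  ],
)

```text
time_s: 22.65
eef_pos: [534.4, 33.5, 24.3]
ee_rot: [-0.001, 0.556, 0.831, -0.0]
force: [-5.2, 5.6, 6.5]
grip_width: 0.702
```

```bash
python3 st.py
```

```text
22.65 [534.4  33.5  24.3] ang 112.48 T [0.256 0.41  0.525] F [-5.2  5.6  6.5] 0.702 tau6 0.431
```

Request:
play_rows(
  motion=[
    [[0,0,0],[0,0,0.3]],
    [[0,0,0],[0,0,0.3]],
    [[0,0,0],[0,0,0.3]],
  ],
)

```text
time_s: 22.9
eef_pos: [534.4, 33.5, 24.3]
ee_rot: [-0.001, 0.562, 0.827, -0.0]
force: [-5.1, 5.7, 7.2]
grip_width: 0.702
```

```bash
python3 st.py
```

```text
22.9 [534.4  33.5  24.3] ang 111.57 T [0.235 0.429 0.497] F [-5.1  5.7  7.2] 0.702 tau6 0.431
```

Request:
play_rows(
  motion=[
    [[0,0,0],[0,0,0.3]],
    [[0,0,0],[0,0,0.3]],
    [[0,0,0],[0,0,0.3]],
  ],
)

```text
time_s: 23.15
eef_pos: [534.3, 33.6, 24.3]
ee_rot: [-0.001, 0.569, 0.823, -0.0]
force: [-3.9, 6.2, 7.5]
grip_width: 0.7
```

```bash
python3 st.py
```

```text
23.15 [534.3  33.6  24.3] ang 110.68 T [0.273 0.5   0.545] F [-3.9  6.2  7.5] 0.7 tau6 0.432
```

Request:
play_rows(
  motion=[
    [[0,0,0],[0,0,0.3]],
    [[0,0,0],[0,0,0.3]],
    [[0,0,0],[0,0,0.3]],
  ],
)

```text
time_s: 23.4
eef_pos: [534.4, 33.6, 24.3]
ee_rot: [-0.001, 0.575, 0.818, -0.0]
force: [-4.6, 6.0, 7.4]
grip_width: 0.7
```

```bash
python3 st.py
```

```text
23.4 [534.4  33.6  24.3] ang 109.78 T [0.35  0.551 0.621] F [-4.6  6.   7.4] 0.7 tau6 0.549
```

Torque is rising, so the push is getting firm. Small steps from here.

Request:
play_rows(
  motion=[
    [[0,0,0],[0,0,0.2]],
  ],
)

```text
time_s: 23.48
eef_pos: [534.3, 33.6, 24.3]
ee_rot: [-0.001, 0.576, 0.817, -0.0]
force: [-5.2, 5.9, 7.3]
grip_width: 0.699
```

```bash
python3 st.py
```

```text
23.48 [534.3  33.6  24.3] ang 109.59 T [0.3   0.473 0.714] F [-5.2  5.9  7.3] 0.699 tau6 0.678
```

Request:
play_rows(
  motion=[
    [[0,0,0],[0,0,0.2]],
  ],
)

```text
time_s: 23.57
eef_pos: [534.3, 33.6, 24.3]
ee_rot: [-0.001, 0.578, 0.816, -0.0]
force: [-4.6, 5.5, 7.8]
grip_width: 0.702
```

```bash
python3 st.py
```

```text
23.57 [534.3  33.6  24.3] ang 109.41 T [0.331 0.585 0.847] F [-4.6  5.5  7.8] 0.702 tau6 0.743
```

Request:
play_rows(
  motion=[
    [[0,0,0],[0,0,0.2]],
    [[0,0,0],[0,0,0.1]],
  ],
  squeeze=45,
)

```text
time_s: 23.73
eef_pos: [534.3, 33.6, 24.3]
ee_rot: [-0.001, 0.58, 0.815, -0.0]
force: [-5.3, 6.0, 6.8]
grip_width: 0.702
```

```bash
python3 st.py
```

```text
23.73 [534.3  33.6  24.3] ang 109.13 T [0.416 0.57  0.931] F [-5.3  6.   6.8] 0.702 tau6 0.921
```

Request:
play_rows(
  motion=[
    [[0,0,0],[0,0,0.2]],
    [[0,0,0],[0,0,0]],
  ],
)

```text
time_s: 23.9
eef_pos: [534.3, 33.6, 24.3]
ee_rot: [-0.001, 0.581, 0.814, -0.0]
force: [-5.3, 6.1, 7.0]
grip_width: 0.703
```

```bash
python3 st.py
```

```text
23.9 [534.3  33.6  24.3] ang 108.94 T [0.327 0.538 0.872] F [-5.3  6.1  7. ] 0.703 tau6 0.951
```

Request:
play_rows(
  motion=[
    [[0,0,0],[0,0,0.2]],
    [[0,0,0],[0,0,0.1]],
    [[0,0,0],[0,0,0]],
    [[0,0,0],[0,0,0]],
    [[0,0,0],[0,0,0]],
  ],
)

```text
time_s: 24.32
eef_pos: [534.3, 33.7, 24.3]
ee_rot: [-0.001, 0.583, 0.812, -0.0]
force: [-5.0, 6.6, 7.2]
grip_width: 0.7
```

```bash
python3 st.py
```

```text
24.32 [534.3  33.7  24.3] ang 108.68 T [0.376 0.563 1.135] F [-5.   6.6  7.2] 0.7 tau6 1.1
```

Request:
play_rows(
  motion=[
    [[0,0,0],[0,0,0.15]],
    [[0,0,0],[0,0,0]],
    [[0,0,0],[0,0,0]],
    [[0,0,0],[0,0,0]],
    [[0,0,0],[0,0,0]],
    [[0,0,0],[0,0,0]],
  ],
)

```text
time_s: 24.82
eef_pos: [534.3, 33.7, 24.3]
ee_rot: [-0.001, 0.584, 0.812, -0.0]
force: [-4.9, 5.2, 6.6]
grip_width: 0.703
```

```bash
python3 st.py
```

```text
24.82 [534.3  33.7  24.3] ang 108.54 T [0.44  0.564 1.242] F [-4.9  5.2  6.6] 0.703 tau6 1.181
```

Request:
play_rows(
  motion=[
    [[0,0,0],[0,0,0]],
    [[0,0,0],[0,0,0]],
    [[0,0,0],[0,0,0]],
    [[0,0,0],[0,0,0]],
    [[0,0,0],[0,0,0]],
  ],
  fingers=84,
)

```text
time_s: 25.23
eef_pos: [535.1, 32.6, 24.0]
ee_rot: [-0.0, 0.586, 0.811, -0.0]
force: [-0.3, 0.0, 0.0]
grip_width: 0.982
```

Request:
play_rows(
  motion=[
    [[0,0,-8],[0,0,0]],
    [[0,0,-15],[0,0,0]],
    [[0,0,-25],[0,0,0]],
    [[0,0,-30],[0,0,0]],
    [[0,0,-30],[0,0,0]],
    [[0,0,-30],[0,0,0]],
    [[0,0,-30],[0,0,0]],
    [[0,0,0],[0,0,0]],
    [[0,0,0],[0,0,0]],
  ],
)

```text
time_s: 25.98
eef_pos: [535.7, 32.6, 193.9]
ee_rot: [0.002, 0.585, 0.811, 0.001]
force: [-1.1, -0.6, -1.0]
grip_width: 0.981
```

```bash
python3 st.py; python3 - <<'E'
from h import *
s=ctrl.sense(); im=ctrl.capture("wrist"); C=cam("wrist",s); np.savez("end.npz",im=im,**dict(zip("KRt",C)))
for X in[(602,59.4,84),(602,59.4,36),(534.4,33.6,86)]: print((proj(C,X)-[200,90])*2.8)
cv2.imwrite("pics/end.png",cv2.resize(im[90:300,200:440,::-1],None,fx=2.8,fy=2.8,interpolation=cv2.INTER_CUBIC))
E
```

```text
25.98 [535.7  32.6 193.9] ang 108.33 T [-0.076  0.03   0.014] F [-1.1 -0.6 -1. ] 0.981 tau6 0.0
[357.28952615 470.34697795]
[355.55400014 415.30399107]
[348.51785451 275.26482064]
```

View pics/end.png

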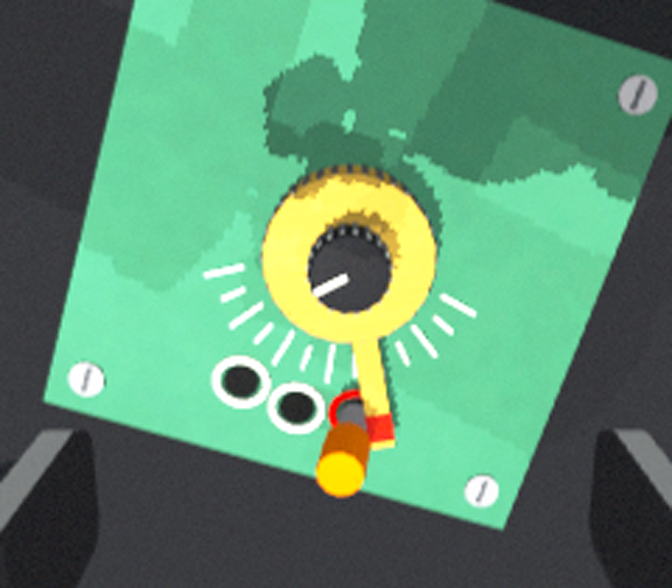

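The pointer rests on the pin. The pin leans about 0.05 rad and is still in the red hole. The fine-knob line turned ~18° in the image, which matches the tool's 18.3° yaw, so the knob is unmoved. Handing in.

```bash
python3 -c "
from rig import ctrl
print(ctrl.finish_job())"
```

```text
the job is handed in; nothing more can be done
None
```

The job is handed in at about 26 s of the 67 s allowed; no verdict was reported.

- **Pin:** I moved the small orange-headed pin from the parking block into the red-collared hole. It went in with almost no force. The picture afterwards showed it upright and home, within about 1 mm of the position I had worked out.
- **Ring:** I gripped the knurled rim and turned it clockwise about 41° (0.71 rad). The pointer met the pin after about 30°, and about 10° of slack followed before the push became firm. Net of ring friction, the torque works out to a push of about 11 N. I held that for roughly half a second, then let go and backed off upward.
- **Last checks:**
    - The pointer arm lies against the pin.
    - The pin leans about 0.05 rad and is still in the red hole.
    - The fine knob's line turned in the picture by the same ~18° as the camera, so it kept its setting within what I can read.
    - The gripper is clear of everything.

**What disagreed:**
- **First ring grasp missed.** The finger tips turned out to sit about 24 mm or more behind the given TCP. The fingers closed above the ring, pressed its top with about 7 N, and stopped about 3 mm either side of the fine knob without touching it. I lifted off, went deeper and got a proper grip.
- **Wrist camera estimates** drifted by about 1.5 mm as the tool turned. I corrected for this before gripping the ring.
- **Not measured:** the bystanders. The arm never went near them, but I did not re-check their positions at the end. The push force is inferred from wrist torque.

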